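# Close the slip tub and clip its lid down

### The job

Set the grey lid squarely on the open round slip tub so that it sits flush on the rim. Then fold its three hinged clips down, one after another: push each in against the tub, near its free edge, until it snaps under the rib, and hold it pressed home for half a second with about 12 N, never more than 25 N, as the plastic is thin. Leave the other things on the table where they are.

Things in the scene. Friction and masses are not known exactly. Their poses are not given: they have to be found in the camera images.
- lid_knob (a point): centre of the cap of the round knob in the middle of the lid, half-way up the part to grip: 36 mm across and 11 mm high at the cap, 24 mm across at the stem below. The knob's top is 8.5 mm above this point, the lid plate's upper face 26.5 mm below it. z is up along the lid's axis.
- lid_seat (a point): centre of the underside of the lid plate (125 mm across, 5 mm thick), the face that comes down on the tub's rim. Below it a bevelled plug, 99.6 mm across (91 mm at the foot), 10 mm deep, enters the tub's mouth; the lid now stands on this plug. z is up along the lid's axis. The lid weighs about 0.5 kg with its clips and may be set on at any yaw.
- tub_mouth (a point): centre of the mouth of the round white tub, level with its rim, 85 mm above the table. Mouth 102 mm across (1.2 mm play round the lid's plug), turned-out rim 122 mm; a catch rib runs right round the outside, 128 mm across, its middle 16 mm below the rim. The tub is fixed. Lid home: lid_seat coincides with tub_mouth.
- clip_a (a joint): angle, rad: 0 = clip a shut, hanging along the tub's side; 1.57 = sticking straight out, level; larger = raised. All clips: the springy hinge stays where left between about 0.5 and 2 and springs back to about 0.5 if not snapped. Going in, the nub meets the rib at about 0.27 and takes 6 to 12 N near the free edge to pass it.
- clip_a_hinge (a point): middle of the hinge axis of clip a, on the lid's edge 59 mm from the lid's axis and 7.8 mm above lid_seat. x points straight out from the lid when the clip is shut and turns up with it (x points up when the clip sticks straight out); y lies along the hinge axis; z points from the free edge towards the hinge. The three clips are 120 degrees apart.
- clip_a_flap: smooth grey flap of clip a, 38 mm wide, 4 mm thick, offset 9.5 mm along its x from the hinge axis and reaching 40 mm from it. Origin: middle of the free edge. x: normal of the outer face (push there; 2 mm from the origin, 70.5 mm from the lid's axis when shut), the upper face while raised; z towards the hinge. Inside, the nub is 28 mm and the stop pad 36 mm from the hinge.
- clip_b (a joint): angle, rad: 0 = clip b shut, hanging along the tub's side; 1.57 = sticking straight out, level; larger = raised. All clips: below about 0.15 the clip gives way and snaps in, then stops on its rubber pad somewhere between -0.1 and 0.1; the pads differ from clip to clip, so feel for the stop.
- clip_b_hinge (a point): middle of the hinge axis of clip b, on the lid's edge 59 mm from the lid's axis and 7.8 mm above lid_seat; axes as for clip a.
- clip_b_flap: flap of clip b, like that of clip a; origin in the middle of the free edge, same axes
- clip_c (a joint): angle, rad: 0 = clip c shut, hanging along the tub's side; 1.57 = sticking straight out, level; larger = raised. All clips: a fast knock on the rib or stop easily passes 25 N; push in slowly, 15 mm/s or less, with the force watched.
- clip_c_hinge (a point): middle of the hinge axis of clip c, on the lid's edge 59 mm from the lid's axis and 7.8 mm above lid_seat; axes as for clip a.
- clip_c_flap: flap of clip c, like that of clip a; origin in the middle of the free edge, same axes
- tile: flat glazed test tile, 55x38x7 mm, lying on the table; bystander, leave it alone; origin under its centre
- dish: small shallow round clay dish, 72 mm across, 24 mm high; bystander, leave it alone; origin under its centre
- wood_rib: flat wooden rib, 43x83x6 mm; bystander, leave it alone; origin under its centre
- tape: roll of paper tape lying flat, 64 mm across, 24 mm high; bystander, leave it alone; origin under its centre
- stamp: upright wooden stamp, 26 mm across, 60 mm high; bystander, leave it alone; origin under its centre
- beaker: plain light beaker, 70 mm across, 78 mm high; bystander, leave it alone; origin under its centre

How it is judged:
By the outcome, as a careful person would: the job done as asked, in the order asked, and still so for the second after the job is handed in, with the robot touching nothing.
It also fails if it takes over 72 s, if anything falls off the work surface, if the arm or the gripper's body presses on something with over 40 N, if the wrist force passes 120 N, or if a joint passes its speed limit or range.

### The arm

A 7-joint arm with a two-finger parallel gripper is mounted at the origin on the work surface; the furniture and walls round the work are solid. World frame = base frame: x ahead of the robot, y to its left, z up, the work surface at z = 0. Lengths are in m, angles in degrees, forces in N, time in s.
With the tool pointing down it reaches from about 0.4 to 0.85 m from the base axis. Payload 4.4 kg.
Tool frame: the origin (TCP) lies between the finger pads; the fingertips stand 11 mm ahead of it and the grasp point (between the pads) lies 8 mm behind it; z points along the fingers, y is the line along which they close (so a half turn about z gives the same grasp; the last joint's range is limited). The gripper opens to 94 mm and grips with 3 to 60 N. Pads are 16 mm wide; open, the fingers measure 119 mm over their backs; the gripper's body (75 mm by 177 mm) begins 78 mm behind the grasp point.
Start: joints at [-76.593, 36.005, 2.206, 86.941, -1.547, 57.084, -1.146], TCP at [0.192, 0.621, 0.177] pointing down, gripper open.
Joint ranges: [-175.42, 175.42], [-21.48, 121.26], [-71.46, 75.88], [10.55, 141.38], [-63.04, 243.04], [13.31, 113.54], [-168.57, 168.57]. Speed limits (degrees/s): [147.25, 147.25, 180, 180, 180, 180, 180].

### API

Orientations are given as a 3x3 rotation matrix whose columns are the frame's x, y, z axes.
In Python, from station import manip gives the robot as it stands. Calls block until the motion is done:
- manip.move_ptp(position, orientation): joint-space move of the TCP to a pose.
- manip.move_l(position, vel=0.15, rot=None, max_force=None): straight line of the TCP; rot=None keeps the orientation; vel is the mean speed in m/s. With max_force (N) it stops when the force on the tool has changed by that much, and returns True; else False.
- manip.movej(angles): joint-space move.
- manip.set_gripper(opening): finger opening in m; the grip force is fixed at half the most; returns when the fingers have stopped.
- manip.wait(seconds).
- manip.inverse_kinematics(position, orientation): joint angles nearest the present ones, or None.
- manip.sense(): the state.
- manip.capture(name): name is "scene" or "side" or "wrist"; returns a dict with "pixels" (400x640x3 uint8, red, green, blue), "camera_matrix" (3x3 intrinsics, pixels), "R" (3x3) and "t" (3): a world point X has camera coordinates R X + t. Camera axes: x right, y down, z forward; pixel columns grow to the right and rows downward; lengths in m; the calibration is good to about 2 mm. A picture is of the moment at which its call begins. There is no depth.
A pose or a line that the arm cannot do raises manip.Unreachable and nothing moves.
- manip.hand_in(): hands the job in; it is judged then, once.
The state is a dict: "time": time; "joints": joint angles; "joint_vel": joint speeds; "effort": joint torques, N m; "tool_pos": TCP position; "tcp_rot": TCP orientation; "force": force on the tool from outside, world axes, zero at the start; "torque": the same for the moment, N m; "opening": finger opening in m; "grasp_force": force on a finger pad.
Only numpy, scipy, OpenCV 4.12 (cv2) and the standard library are available. Lean on these libraries where they do the work, as an engineer would, in place of code of your own. Each camera call takes 0.05 s, during which the arm holds its last target. There are 200 camera calls.

## Working session

There is one attempt and no reset: what is moved stays moved. The work goes in short steps, each a Python script; the robot and the scene stay as the last script left them, time stands still between calls to the robot, and variables do not carry over. Pictures are saved under pics/ and viewed, at most 10 in all, crops included, and the job is handed in when it is done.

```bash
mkdir -p pics; ls; cat > h.py <<'E'
import numpy as np, cv2
from station import manip
def snap(n,f):
    c=manip.capture(n); cv2.imwrite('pics/'+f,c['pixels'][:,:,::-1]); np.savez('pics/'+f+'.npz',**c); return c
def ray(c,u,v):
    K,R,t=c['camera_matrix'],c['R'],c['t']
    d=R.T@np.linalg.solve(K,[u,v,1.]); return -R.T@t,d
def plane(c,u,v,z):
    o,d=ray(c,u,v); return o+d*(z-o[2])/d[2]
def proj(c,X):
    p=c['camera_matrix']@(c['R']@np.asarray(X,float)+c['t']); return p[:2]/p[2]
E
python3 - <<'E'
from h import *
a=snap('scene','s0.png');b=snap('side','d0.png')
for c in(a,b): print(c['camera_matrix'],-c['R'].T@c['t'],c['R'][2])
s=manip.sense();print(s['time'],s['tool_pos'],s['force'],s['tcp_rot'],s['joints'])
E
```

```text
pics
[[392.68802381   0.         317.27141754]
 [  0.         392.68802381 202.68200484]
 [  0.           0.           1.        ]] [0.14543729 0.61575545 0.52078589] [ 0.48246043 -0.73573447 -0.47531749]
[[389.32343487   0.         316.02803743]
 [  0.         389.32343487 196.38789103]
 [  0.           0.           1.        ]] [0.61360838 0.6152542  0.67750322] [-0.02484115 -0.75521103 -0.65501086]
0.1 [0.19175489 0.62041011 0.17588568] [-0.31687355 -0.56550636 -0.21349694] [[-9.55391610e-01  2.95341592e-01 -4.64209829e-04]
 [ 2.95341955e-01  9.55390285e-01 -1.59172116e-03]
 [-2.65998985e-05 -1.65781768e-03 -9.99998625e-01]] [-76.59297963  36.05139754   2.20342533  86.9877226   -1.5466058
  57.0855716   -1.14657559]
```

View pics/s0.png

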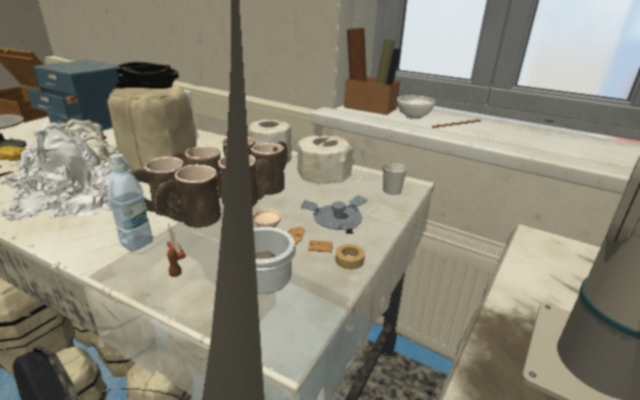

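View pics/d0.png

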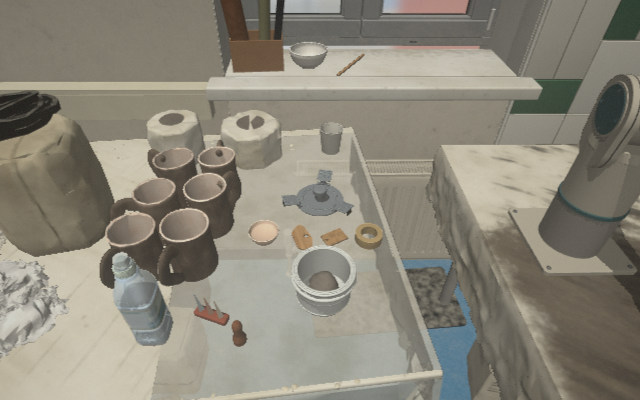

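The scene view is partly blocked by a dark post. The side view shows the tub at about (324,278), the lid at (320,195) with clips at (291,200), (345,208) and (325,175), the tape at (369,235), the tile at (334,236), the wooden rib at (302,237), the dish at (263,232), the beaker at (331,137) and the stamp at (238,333). Next I'll check the calibration against the known base and TCP.

```bash
python3 - <<'E'
from h import *
for f in('s0','d0'):
    c=np.load(f'pics/{f}.png.npz')
    print(f,'R',c['R'].round(3).tolist(),c['t'])
    print('base',proj(c,[0,0,0]),'tcp',proj(c,[.192,.621,.177]))
    for n,u,v,z in ([('tub',324,265,.085),('lid',320,199,.015),('base',575,240,0),('tape',369,235,.02)] if f=='d0' else [('lid',338,216,.015),('tub',270,240,.085),('base',600,350,0)]): print(n,plane(c,u,v,z).round(3))
w=snap('wrist','w0.png');print(-w['R'].T@w['t'],w['R'].round(3).tolist())
E
```

```text
s0 R [[-0.828, -0.56, 0.025], [-0.285, 0.381, -0.879], [0.482, -0.736, -0.475]] [0.45183173 0.26450774 0.63040341]
base [598.72438425 367.4479596 ] tcp [208.884558   830.69207096]
lid [ 0.576 -0.14   0.015]
tub [0.576 0.126 0.085]
base [-0.001 -0.043  0.   ]
d0 R [[-1.0, 0.024, 0.011], [0.007, 0.655, -0.756], [-0.025, -0.755, -0.655]] [0.5916197  0.1043994  0.92366146]
base [565.39582612 240.39225169] tcp [801.21460209 638.03624354]
tub [0.58  0.135 0.085]
lid [ 0.578 -0.138  0.015]
base [-0.024 -0.001  0.   ]
tape [ 0.469 -0.005  0.02 ]
[0.12436118 0.64222132 0.38432279] [[0.296, 0.955, -0.001], [0.925, -0.287, 0.248], [0.236, -0.075, -0.969]]
```

View pics/w0.png

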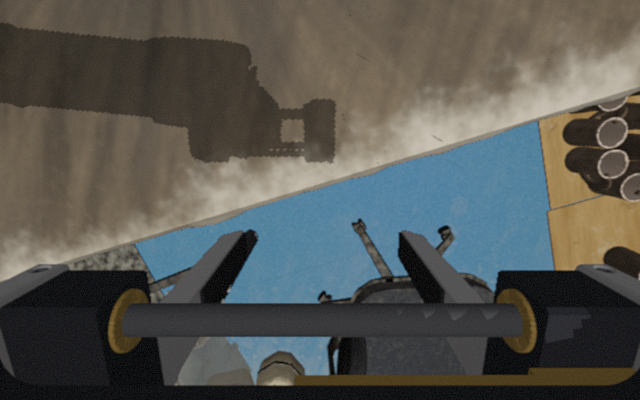

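The two cameras agree: the tub is near (0.578, 0.13) and the lid near (0.577, -0.139). The wrist view shows only floor and the edge of the bench. Before swinging across, I'll check whether the dark post in the scene view is part of the arm or an obstacle.

```bash
python3 - <<'E'
from h import *
def post(c):
    g=c['pixels'].astype(int)
    for v in (60,150,350):
        r=g[v,150:330]; print(v,[150+i for i in range(180) if abs(r[i]-[72,68,58]).max()<22][::6], r[85])
a=np.load('pics/s0.png.npz');post(a)
R=manip.sense()['tcp_rot']
manip.move_l([0.15,0.60,0.26],0.15)
b=snap('scene','s1.png');post(b)
E
```

```text
60 [231, 237] [62 58 50]
150 [177, 224, 231, 237, 243, 249, 287] [62 58 49]
350 [210, 216, 222, 228, 234, 240, 246, 252, 258] [69 66 56]
60 [] [16 16 15]
150 [287, 301, 318, 324] [38 63 62]
350 [] [105 110 108]
```

View pics/s1.png

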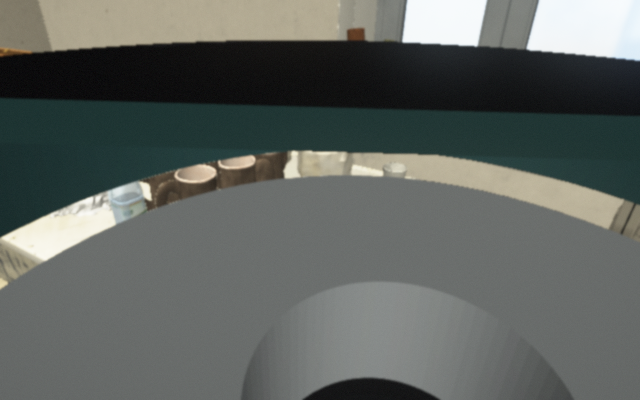

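The post was the arm itself, which now fills the view close to the camera. So the path is clear, and I'll go above the lid.

```bash
cat >> h.py <<'E'
def down(yaw,tilt=0):
    "tool x horizontal at yaw (deg), z down; tilt leans the tips towards +x"
    a,b=np.radians([yaw,tilt]); h=np.array([np.cos(a),np.sin(a),0]); u=np.array([0,0,1.])
    z=np.sin(b)*h-np.cos(b)*u; x=np.cos(b)*h+np.sin(b)*u
    return np.column_stack([x,np.cross(z,x),z])
E
python3 - <<'E'
from h import *
manip.move_ptp([.577,-.139,.25],down(76.5))
s=manip.sense();print(s['time'],s['joints'].round(1) if hasattr(s['joints'],'round') else s['joints'],s['force'])
w=snap('wrist','w1.png');snap('side','d1.png');snap('scene','s2.png')
print(w['camera_matrix'].round(1).tolist(),proj(w,[.577,-.139,.05]))
E
```

```text
3.975 [-21.8  37.5  57.5  91.7 -33.2  69.5  29. ] [0.39394424 0.85259898 0.35325799]
[[308.3, 0.0, 321.9], [0.0, 308.3, 203.6], [0.0, 0.0, 1.0]] [321.2906177 181.435726 ]
```

View pics/w1.png

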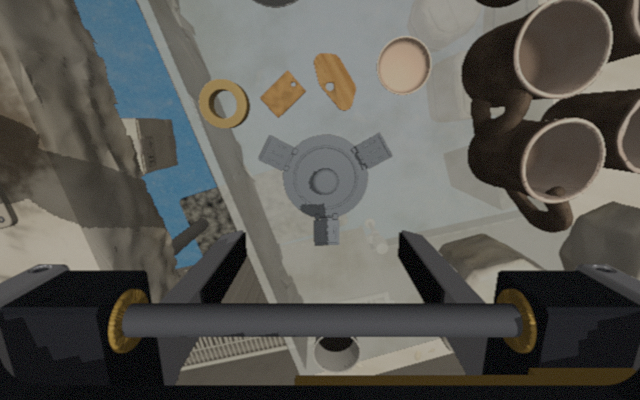

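View pics/s2.png

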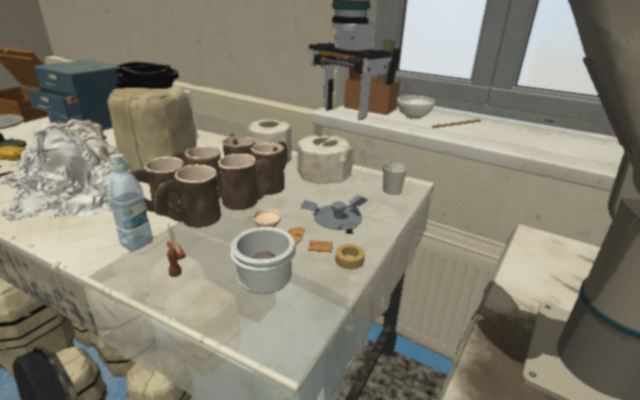

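The wrist view shows the lid plate centred near (326,172), the knob at (324,181), and the clips at (277,151), (374,151) and (326,230). The scene view now shows the tub in the clear, with its mouth around (263,245). I'll move above the tub for a wrist view, then measure both.

```bash
cat > m.py <<'E'
from h import *
manip.move_ptp([.578,.132,.30],down(90))
w=snap('wrist','w2.png');print(manip.sense()['time'],np.round(manip.sense()['joints'],1))
E
python3 m.py; python3 - <<'E'
from h import *
w=np.load('pics/w1.png.npz'); p=w['pixels']; hsv=cv2.cvtColor(p,cv2.COLOR_RGB2HSV); print(p[172,300],p[181,324],p[200,400],p[151,277],p[235,326],p[100,340], p[215,345])
lab=cv2.cvtColor(p,cv2.COLOR_RGB2LAB).astype(int)
v=p.max(2)
roi=np.zeros(v.shape,np.uint8); roi[120:250,240:410]=1
m=((v<150)&(p[:,:,2].astype(int)>=p[:,:,0].astype(int)-3)).astype(np.uint8)*roi
m=cv2.morphologyEx(m,cv2.MORPH_CLOSE,np.ones((5,5),np.uint8))
o=cv2.morphologyEx(m,cv2.MORPH_OPEN,cv2.getStructuringElement(cv2.MORPH_ELLIPSE,(45,45)))
cn=max(cv2.findContours(o,0,1)[0],key=cv2.contourArea); e=cv2.fitEllipse(cn); print('plate',e, plane(w,*e[0],.0135))
r=m&~cv2.dilate(o,np.ones((3,3),np.uint8))&1
n,l,st,ce=cv2.connectedComponentsWithStats(r.astype(np.uint8))
c0=plane(w,*e[0],.0135)
for i in range(1,n):
    if st[i,4]>60:
        q=plane(w,*ce[i],.025)-c0; print(st[i],ce[i],np.degrees(np.arctan2(q[1],q[0])),np.hypot(*q[:2]))
g=p[120:255,235:415,::-1].copy(); g=cv2.resize(g,None,fx=4,fy=4,interpolation=cv2.INTER_CUBIC)
cs=[((c-[[235,120]])*4) for c in cv2.findContours(m,0,1)[0]]; cv2.drawContours(g,cs,-1,(0,0,255),1)
cv2.ellipse(g,((( e[0][0]-235)*4,(e[0][1]-120)*4),(e[1][0]*4,e[1][1]*4),e[2]),(0,255,0),1)
t=np.load('pics/w2.png.npz')['pixels'][:,:,::-1]
cv2.imwrite('pics/c1.png',np.vstack([g, np.pad(cv2.resize(t[:,100:540],None,fx=.5,fy=.5),((0,0),(0,500),(0,0)))[:, :720]])[:600])
E
```

```text
5.2417 [-48.5  34.9  58.8  87.3 -30.3  75.1  13.4]
[112 114 116] [109 114 115] [146 149 146] [106 109 112] [73 73 77] [146 114  71] [143 142 133]
plate ((337.1990661621094, 164.98255920410156), (103.84945678710938, 177.8817138671875), 102.16939544677734) [ 0.60332561 -0.12729182  0.0135    ]
[240 120  15  17  81] [244.30864198 124.9382716 ] 142.89532760857887 0.13947497386161112
[395 120  15  17  91] [404.97802198 124.52747253] 18.393276063664928 0.10715056504196314
[243 160  21  16  70] [252.35714286 169.48571429] 168.89940817686622 0.12027874220559732
[374 210  36  40 725] [396.44827586 230.14206897] -60.53341294892418 0.12994873157804435
[284 217  87  28 901] [332.12097669 230.80022198] -107.54819184369184 0.09646472723605784
[240 231   6  19  91] [241.96703297 240.57142857] -155.19811175430127 0.1803857603426448
```

View pics/c1.png

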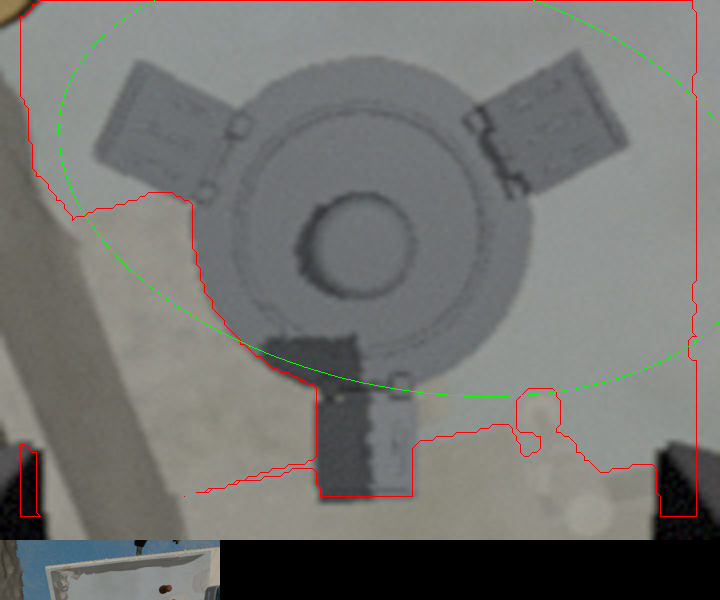

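View pics/w2.png

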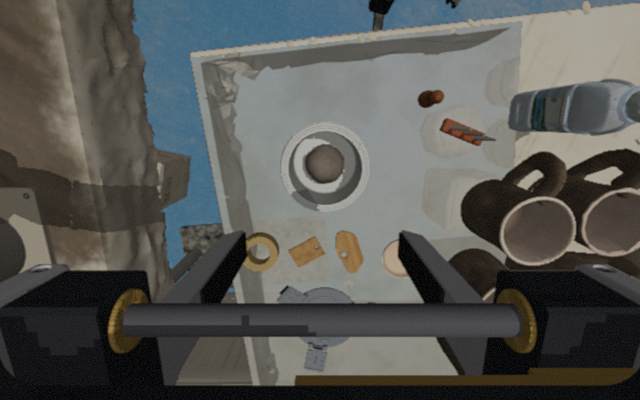

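The crop shows the knob cap centred at (325.7,181.5) and about 26 px across, and the plate centred near (325.6,176). The clip free-edge midpoints are at (386,144.5), (264,147) and (326.3,245). In the second wrist view the tub rim is a white ring around (325,166), about 88 px across.

```bash
python3 - <<'E'
from h import *
w=np.load('pics/w1.png.npz')
k=plane(w,325.75,181.5,.0475);pl=plane(w,325.6,176.2,.014);print('knob',k,'plate',pl)
for n,(u,v) in dict(R=(604,97.5),L=(116,109),B=(365,499)).items():
    q=plane(w,235+u/4,120+v/4,.029)-(k+pl)/2;print(n,np.degrees(np.arctan2(q[1],q[0])).round(1),np.hypot(*q[:2]).round(4))
def tub(f,box,th,op):
    c=np.load(f'pics/{f}.png.npz');p=c['pixels'];x0,x1,y0,y1=box
    s=cv2.resize(p[y0:y1,x0:x1],None,fx=4,fy=4,interpolation=cv2.INTER_CUBIC)
    m=(s.min(2)>th).astype(np.uint8)
    out=[]
    cs,h=cv2.findContours(m,cv2.RETR_CCOMP,cv2.CHAIN_APPROX_NONE)
    for cc,hh in zip(cs,h[0]):
        if len(cc)>150:
            cc=cv2.convexHull(cc)
            P=np.array([plane(c,x0+(u-1.5)/4,y0+(v-1.5)/4,.085)[:2] for u,v in cc[:,0]])
            ctr,r=cv2.minEnclosingCircle((P*1000).astype(np.float32))
            A=np.c_[2*P,np.ones(len(P))];x=np.linalg.lstsq(A,(P**2).sum(1),rcond=None)[0]
            rr=np.sqrt(x[2]+x[0]**2+x[1]**2); res=np.hypot(*(P-x[:2]).T)-rr
            print(f,th,'hole' if hh[3]>=0 else 'outer',len(cc),x[:2].round(4),'D',round(2*rr,4),'rms',res.std().round(4))
for th in(165,180,195): tub('w2',(270,380,110,220),th,0)
for th in(165,180,195): tub('d0',(280,370,235,325),th,0)
for th in(165,180): tub('s2',(220,305,215,300),th,0)
E
```

```text
knob [ 0.58272694 -0.1409203   0.0475    ] plate [ 0.58331137 -0.13921753  0.014     ]
R 16.4 0.0951
L 139.4 0.0953
B -102.8 0.0996
w2 165 outer 14 [0.5591 0.1253] D 0.0132 rms 0.0013
w2 165 outer 11 [0.5862 0.1321] D 0.038 rms 0.0005
w2 165 outer 22 [0.5708 0.1534] D 0.0608 rms 0.0012Traceback (most recent call last):
  File "<stdin>", line 20, in <module>
  File "<stdin>", line 12, in tub
TypeError: 'NoneType' object is not subscriptable
```

```bash
python3 - <<'E'
from h import *
for f,cu,cv in(('w2',325,166),('d0',324,268),('s2',263,243)):
    c=np.load(f'pics/{f}.png.npz'); g=c['pixels'].mean(2)
    # radial profile edges: rays from guessed centre, peak gradients beyond 25px
    print(f,'row',g[cv,cu-52:cu+53:2].astype(int).tolist()); print('col',g[cv-52:cv+53:2,cu].astype(int).tolist())
E
```

```text
w2 row [138, 137, 141, 139, 148, 162, 162, 162, 89, 76, 100, 163, 169, 168, 167, 113, 73, 38, 58, 72, 82, 87, 94, 96, 102, 100, 95, 98, 93, 93, 94, 91, 86, 81, 73, 85, 111, 107, 109, 109, 109, 79, 61, 59, 93, 166, 153, 155, 148, 140, 142, 144, 143]
col [138, 138, 139, 138, 156, 166, 163, 156, 162, 102, 109, 110, 108, 123, 175, 113, 73, 86, 82, 84, 90, 90, 88, 95, 94, 98, 95, 102, 96, 92, 89, 82, 70, 55, 58, 163, 169, 169, 169, 146, 83, 83, 82, 81, 80, 108, 167, 163, 165, 148, 142, 144, 140]
d0 row [171, 170, 169, 169, 172, 172, 173, 173, 173, 171, 187, 185, 189, 97, 106, 111, 113, 118, 120, 123, 124, 129, 130, 134, 136, 137, 140, 141, 143, 143, 141, 141, 142, 141, 138, 136, 132, 129, 121, 160, 200, 189, 163, 163, 163, 160, 162, 162, 162, 161, 161, 161, 139]
col [165, 168, 169, 170, 172, 171, 172, 171, 171, 144, 129, 130, 122, 144, 173, 192, 199, 140, 137, 140, 140, 140, 139, 140, 141, 139, 140, 136, 105, 116, 120, 122, 121, 121, 124, 122, 120, 124, 208, 165, 175, 137, 212, 131, 128, 123, 126, 125, 127, 143, 122, 159, 160]
s2 row [155, 154, 156, 155, 157, 156, 157, 158, 161, 161, 178, 190, 188, 125, 88, 94, 101, 108, 113, 119, 120, 125, 126, 127, 130, 132, 133, 132, 134, 137, 138, 140, 140, 140, 141, 140, 136, 135, 133, 167, 189, 188, 130, 127, 163, 173, 173, 173, 171, 138, 108, 116, 120]
col [57, 56, 75, 134, 163, 164, 167, 169, 170, 166, 161, 179, 196, 195, 191, 186, 165, 127, 183, 185, 141, 134, 134, 133, 133, 133, 133, 134, 132, 132, 123, 106, 105, 114, 180, 201, 169, 129, 146, 185, 140, 133, 133, 137, 131, 133, 133, 133, 135, 133, 132, 129, 140]
```

```bash
python3 - <<'E'
from h import *
from scipy.optimize import least_squares
r=np.arange(.043,.0585,.0005); th=np.radians(np.arange(0,360,5))
for f,uv in(('w2',(325,168)),('d0',(323,270)),('s2',(263,246))):
    c=np.load(f'pics/{f}.png.npz'); g=cv2.GaussianBlur(c['pixels'].mean(2).astype(np.float32),(3,3),0)
    x=plane(c,*uv,.085)[:2]
    for it in range(4):
        X=x[None,None]+r[None,:,None]*np.c_[np.cos(th),np.sin(th)][:,None]
        uvs=np.array([[proj(c,[*q,.085]) for q in row] for row in X]).astype(np.float32)
        P=cv2.remap(g,uvs[...,0],uvs[...,1],cv2.INTER_LINEAR)
        G=P[:,4:]-P[:,:-4]; k=G.argmax(1); ok=G.max(1)>15
        pts=X[np.arange(len(th)),k+2][ok]
        s=least_squares(lambda p:np.hypot(*(pts-p[:2]).T)-p[2],[*x,.051],loss='soft_l1',f_scale=.0007); x=s.x[:2]
    print(f,s.x.round(4),ok.sum(),np.median(abs(s.fun)).round(5))
E
```

```text
w2 [0.583  0.1434 0.0507] 71 0.00024
d0 [0.5817 0.1428 0.0507] 70 0.00029
s2 [0.5804 0.1421 0.0504] 48 0.0004
```

All three views agree on the tub at (0.582,0.143), mouth diameter 101 mm against the 102 mm given. The lid is at (0.583,-0.140) with its clips at 17.6°, 137.6° and 257.6°. Now I'll grasp the knob.

```bash
cat >> h.py <<'E'
from scipy.optimize import least_squares
def circle(c,x,z,R,lo=.007,hi=.007,mind=12,sign=1):
    "centre and radius of a round edge at height z near x, from gradients along radii"
    r=np.arange(R-lo,R+hi,.0005); th=np.radians(np.arange(0,360,5))
    g=cv2.GaussianBlur(c['pixels'].mean(2).astype(np.float32),(3,3),0)
    for it in range(4):
        X=x[None,None]+r[None,:,None]*np.c_[np.cos(th),np.sin(th)][:,None]
        uv=np.array([[proj(c,[*q,z]) for q in row] for row in X]).astype(np.float32)
        P=cv2.remap(g,uv[...,0],uv[...,1],cv2.INTER_LINEAR)
        G=sign*(P[:,4:]-P[:,:-4]); k=G.argmax(1); ok=G.max(1)>mind
        pts=X[np.arange(len(th)),k+2][ok]
        s=least_squares(lambda p:np.hypot(*(pts-p[:2]).T)-p[2],[*x,R],loss='soft_l1',f_scale=.0007); x=s.x[:2]
    return s.x.round(4),int(ok.sum()),np.median(abs(s.fun)).round(5)
def st(tag=''):
    s=manip.sense();print(tag,'t',round(s['time'],2),'p',np.round(s['tool_pos'],4),'F',np.round(s['force'],1),'T',np.round(s['torque'],2),'op',round(s['opening'],4),'gf',round(s['grasp_force'],1));return s
E
python3 - <<'E'
from h import *
print('plate before',circle(np.load('pics/w1.png.npz'),np.array([.583,-.14]),.015,.0625))
manip.move_ptp([.583,-.140,.12],down(90))
manip.set_gripper(.056); st('above')
print('stop',manip.move_l([.583,-.140,.0335],.1,max_force=8)); st('low')
manip.set_gripper(.0); st('grip')
manip.move_l([.583,-.140,.06],.06); st('lift')
manip.move_l([.583,-.140,.17],.15); s=st('up')
w=snap('wrist','w3.png'); p=s['tool_pos']
print('plate in hand',circle(w,p[:2],p[2]+.008-.0265,.0625,sign=1),circle(w,p[:2],p[2]+.008-.0265,.0625,sign=-1))
E
```

```text
plate before (array([ 0.5818, -0.1407,  0.0619]), 61, np.float64(0.00017))
above t 7.22 p [ 0.5829 -0.14    0.12  ] F [-0.3  0.3 -0.4] T [-0.05  0.03 -0.03] op 0.0562 gf 0.0
stop False
low t 8.24 p [ 0.5835 -0.1403  0.0341] F [-0.7  0.2  0.7] T [-0.1   0.07  0.01] op 0.056 gf 0.0
grip t 9.18 p [ 0.583  -0.14    0.0335] F [-0.5  0.4  0.8] T [-0.12  0.03  0.  ] op 0.0005 gf 0.0
lift t 9.78 p [ 0.5831 -0.1398  0.0603] F [-0.1 -0.3 -0.1] T [-0.07  0.06 -0.01] op 0.0005 gf 0.0
up t 10.66 p [ 0.5824 -0.1395  0.1691] F [-0.5  0.6  0.4] T [-0.08  0.06  0.06] op 0.0006 gf 0.0
plate in hand (array([ 0.5823, -0.1168,  0.0641]), 11, np.float64(0.00027)) (array([ 0.583 , -0.1251,  0.0632]), 26, np.float64(0.00187))
```

View pics/w3.png

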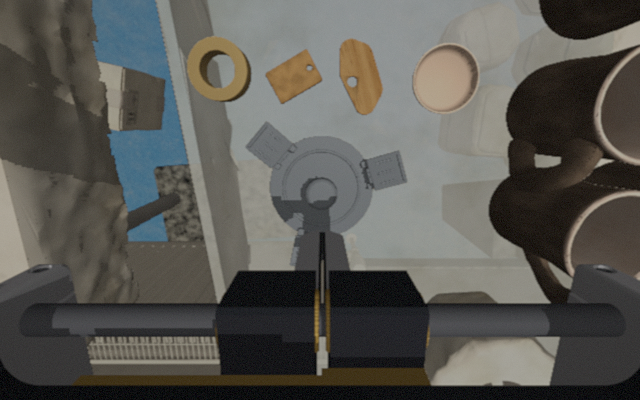

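The lid is still on the table: plate around (321,185), knob at (318,188), with the fingers closed in front of it and their tip near (322,235). I'll work out why the grasp missed.

```bash
python3 - <<'E'
from h import *
w=np.load('pics/w3.png.npz'); w1=np.load('pics/w1.png.npz')
x=plane(w,321,185,.015);print(x, circle(w,x[:2],.015,.0625), 'knob',plane(w,319,187,.0475))
print('tcp',proj(w,[.5824,-.1395,.169]),'tip',proj(w,[.5824,-.1395,.158]))
print('cam',-w['R'].T@w['t'],-w1['R'].T@w1['t'],w['R'].round(3).tolist())
for f in('d1','s2'):
    c=np.load(f'pics/{f}.png.npz'); print(f,proj(c,[.583,-.14,.05]),proj(c,[.583,-.14,.015]),circle(c,np.array([.583,-.14]),.015,.0625))
for n in('side','scene'):
    c=snap(n,n+'4.png'); print(n,circle(c,np.array([.583,-.14]),.015,.0625))
E
```

```text
[ 0.58202379 -0.13700052  0.015     ] (array([ 0.5819, -0.1407,  0.0617]), 57, np.float64(0.00027)) knob [ 0.57998917 -0.1329995   0.0475    ]
tcp [320.60572883 229.080685  ] tip [320.68710247 224.27428865]
cam [ 0.58368148 -0.06765601  0.37759628] [ 0.59493989 -0.06794563  0.45831261] [[1.0, -0.001, -0.001], [-0.0, -0.969, 0.247], [-0.002, -0.247, -0.969]]
d1 [318.43062543 188.12171188] [318.22954716 198.55345109] (array([ 0.5806, -0.1386,  0.063 ]), 35, np.float64(0.00068))
s2 [336.49568224 203.14114855] [335.83177715 215.13018128] (array([ 0.5768, -0.1379,  0.063 ]), 29, np.float64(0.00125))
side (array([ 0.5805, -0.1383,  0.0628]), 38, np.float64(0.0005))
scene (array([ 0.5773, -0.1376,  0.063 ]), 27, np.float64(0.00094))
```

```bash
python3 - <<'E'
from h import *
R=down(76.5)
for f in('d1','s2'):
    c=np.load(f'pics/{f}.png.npz')
    for h in(-.011,.03,.1):
        print(f,h,[proj(c,np.array([.577,-.139,.25+h])+s*.053*R[:,1]).round(0).tolist() for s in(-1,1)])
d=np.load('pics/d1.png.npz')['pixels'];s=np.load('pics/s2.png.npz')['pixels']; d4=np.load('pics/side4.png.npz')['pixels']; s4=np.load('pics/scene4.png.npz')['pixels']
z=lambda i,x,y:cv2.resize(i[y:y+150,x:x+200,::-1],None,fx=2,fy=2,interpolation=cv2.INTER_CUBIC)
cv2.imwrite('pics/c2.png',np.vstack([np.hstack([z(d,220,60),z(s,260,20)]),np.hstack([z(d4,220,90),z(s4,260,60)])]))
c=np.load('pics/side4.png.npz');print(proj(c,[.5824,-.1395,.158]));c=np.load('pics/scene4.png.npz');print(proj(c,[.5824,-.1395,.158]))
E
```

```text
d1 -0.011 [[346.0, 125.0], [299.0, 120.0]]
d1 0.03 [[347.0, 108.0], [299.0, 103.0]]
d1 0.1 [[350.0, 77.0], [298.0, 71.0]]
s2 -0.011 [[360.0, 137.0], [327.0, 126.0]]
s2 0.03 [[361.0, 119.0], [327.0, 109.0]]
s2 0.1 [[364.0, 86.0], [328.0, 78.0]]
[319.37743044 152.74491545]
[338.79834573 163.59393455]
```

View pics/c2.png

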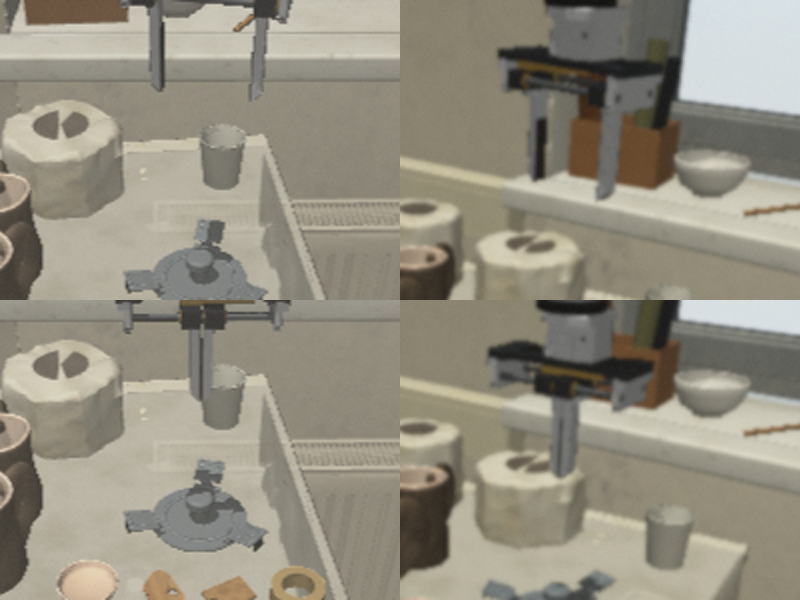

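The last picture shows the fingertips (at about (299,106)/(347,110) in the side view and (327,110)/(360,119) in the scene view) roughly 30 mm short of where the stated tool geometry puts them. That explains the miss above the knob. I'll measure it by touching the knob's top, which is at z = 0.050, with closed fingers.

```bash
python3 - <<'E'
from h import *
manip.move_l([.582,-.1405,.055],.15); st()
print(manip.move_l([.582,-.1405,.012],.025,max_force=4)); st('touch')
E
```

```text
t 11.72 p [ 0.5826 -0.141   0.0558] F [0.  0.8 0.1] T [-0.09  0.1  -0.01] op 0.0002 gf 0.0
True
touch t 12.95 p [ 0.5819 -0.1405  0.0215] F [-1.2  1.   5.4] T [0.04 0.23 0.02] op 0.0006 gf 2.9
```

The touch came at TCP z = 0.0215, so the real tips are 28.5 mm above the reported TCP and the tool is 39.5 mm shorter than stated. I'll allow for that and grasp again.

```bash
python3 - <<'E'
from h import *
p=[.5822,-.1406]
manip.move_l([*p,.03],.1); manip.set_gripper(.056); st('above')
print('stop',manip.move_l([*p,-.006],.05,max_force=6)); st('low')
manip.set_gripper(.0); st('grip')
manip.move_l([*p,.02],.05); s=st('lift')
if s['opening']>.02:
    manip.move_l([*p,.13],.15); s=st('up')
    w=snap('wrist','w5.png'); snap('side','d5.png'); q=s['tool_pos']; z=q[2]+.0475-.0265
    print('plate',circle(w,q[:2],z,.0625),circle(w,q[:2],z,.0625,sign=-1))
E
```

```text
above t 14.18 p [ 0.5822 -0.1406  0.03  ] F [-0.2  0.3 -0.3] T [-0.08  0.07  0.02] op 0.0558 gf 0.0
stop False
low t 15.04 p [ 0.5824 -0.1408 -0.0059] F [0.3 0.5 0.5] T [-0.05  0.07 -0.01] op 0.0556 gf 0.0
grip t 15.52 p [ 0.5817 -0.1405 -0.0058] F [-2.4  0.1  3.3] T [0.05 0.71 0.09] op 0.0347 gf 30.0
lift t 16.18 p [ 0.5822 -0.1404  0.02  ] F [-0.1  0.  -4.2] T [0.01 0.13 0.01] op 0.0344 gf 30.0
up t 17.07 p [ 0.5815 -0.14    0.1291] F [ 0.3  0.3 -5.5] T [-0.08  0.05  0.05] op 0.0346 gf 30.0
plate (array([ 0.5825, -0.1394,  0.0614]), 45, np.float64(0.00014)) (array([ 0.5801, -0.1484,  0.0614]), 28, np.float64(0.00234))
```

The lid is gripped: opening 34.6 mm and about 5 N of weight. I'll carry it to the tub and lower it with the force watched.

```bash
python3 - <<'E'
from h import *
p=[.582,.1428]
manip.move_l([*p,.13],.2); st('over')
manip.move_l([*p,.085],.1,max_force=10); st('near')
print('stop',manip.move_l([*p,.066],.02,max_force=12)); s=st('down')
E
```

```text
over t 18.73 p [0.5822 0.141  0.1302] F [-0.1 -0.5 -4. ] T [-0.11  0.04  0.  ] op 0.035 gf 30.0
near t 19.33 p [0.5822 0.1424 0.085 ] F [ 0.5  0.1 -4.3] T [-0.07  0.02 -0.01] op 0.0348 gf 30.0
stop True
down t 20.03 p [0.5819 0.1439 0.0704] F [ 1.8  0.9 -3.2] T [-0.24 -0.44  0.08] op 0.0346 gf 30.0
```

```bash
python3 - <<'E'
from h import *
p=[.582,.1428]
print('stop',manip.move_l([*p,.065],.015,max_force=10)); s=st('press'); manip.wait(.1); st()
E
```

```text
stop True
press t 20.27 p [0.582  0.1437 0.0692] F [-0.3 -0.3  4.2] T [-0.04  0.2   0.01] op 0.0345 gf 30.0
 t 20.38 p [0.582  0.1437 0.0692] F [-1.4 -0.1  5. ] T [ 0.    0.23 -0.03] op 0.0348 gf 30.0
```

Contact came at TCP z = 0.0692 against 0.069 expected, so the lid is down on the rim. I'll release it, check the seat from above, and test that the clip-pushing poses are reachable.

```bash
cat >> h.py <<'E'
TIP=.0285; C=np.array([.582,.1432])
def clip_pose(ang,r,z,inward,tilt=12):
    "TCP pose with the tip's inner lower corner at radius r, height z on the clip's radial line"
    a=np.radians(ang); o=np.array([np.cos(a),np.sin(a),0])
    R=down(ang+180,tilt) if inward else down(ang,-tilt)
    xin=R[:,0] if inward else -R[:,0]
    return np.array([*C,0])+o*r+[0,0,z]+TIP*R[:,2]-.008*xin, R, o
E
python3 - <<'E'
from h import *
manip.set_gripper(.056); manip.move_l([.582,.143,.10],.12); manip.move_l([.582,.143,.25],.25);s=st('up')
w=snap('wrist','w6.png');d=snap('side','d6.png');e=snap('scene','s6.png')
for n,c in(('w',w),('d',d),('s',e)): print(n,circle(c,C,.090,.0625),circle(c,C,.090,.0625,sign=-1))
# clip bearings: brightness round circle r=.085 at clip height
th=np.radians(np.arange(0,360,2)); g=w['pixels'].astype(np.float32).mean(2)
uv=np.array([proj(w,[C[0]+.088*np.cos(t),C[1]+.088*np.sin(t),.106]) for t in th]).astype(np.float32)
print(cv2.remap(g,uv[:,:1],uv[:,1:],1)[:,0].astype(int).tolist())
for ang,inw in((257.6,True),(137.6,False),(17.6,False)):
    for r,z in((.087,.14),(.087,.069),(.064,.0575)):
        p,R,o=clip_pose(ang,r,z,inw); q=manip.inverse_kinematics(p,R); print(ang,r,p.round(3),None if q is None else np.round(q,0))
E
```

```text
up t 22.08 p [0.5809 0.1434 0.2484] F [ 0.7  0.4 -0. ] T [-0.02  0.08 -0.06] op 0.0556 gf 0.0
w (array([0.583 , 0.1434, 0.0619]), 65, np.float64(0.00017)) (array([0.5805, 0.1357, 0.0593]), 17, np.float64(0.00098))
d (array([0.5823, 0.1484, 0.065 ]), 41, np.float64(0.00128)) (array([0.582 , 0.1432, 0.0625]), 0, np.float64(nan))
s (array([0.5813, 0.1403, 0.0648]), 32, np.float64(0.00259)) (array([0.582 , 0.1432, 0.0625]), 0, np.float64(nan))
[150, 150, 149, 111, 110, 110, 112, 113, 112, 113, 112, 114, 112, 111, 113, 129, 150, 149, 150, 152, 150, 149, 150, 150, 148, 144, 144, 144, 141, 142, 141, 143, 143, 142, 141, 142, 143, 143, 143, 143, 139, 141, 139, 140, 138, 141, 141, 140, 140, 139, 140, 139, 142, 144, 144, 145, 144, 144, 144, 144, 145, 148, 147, 113, 116, 108, 116, 116, 114, 115, 115, 114, 113, 111, 112, 131, 148, 148, 149, 148, 146, 146, 145, 142, 142, 141, 139, 136, 138, 139, 139, 137, 139, 139, 137, 136, 139, 138, 138, 138, 141, 140, 140, 140, 141, 142, 137, 136, 123, 69, 69, 70, 47, 7, 6, 77, 143, 143, 141, 139, 140, 143, 142, 126, 116, 117, 116, 114, 116, 116, 114, 115, 115,
[... 163 characters left out ...]
1, 148, 149, 150, 148, 148, 151, 151, 150, 149, 149, 150, 150]
257.6 0.087 [0.563 0.056 0.11 ] [-27.  40.  44. 109. -52.  52.  34.]
257.6 0.087 [0.563 0.056 0.039] [-23.  45.  36. 111. -58.  45.  40.]
257.6 0.064 [0.568 0.079 0.028] [-25.  46.  35. 111. -60.  44.  39.]
137.6 0.087 [0.516 0.203 0.11 ] [-61.  39.  45. 112. -28.  36.  45.]
137.6 0.087 [0.516 0.203 0.039] [-57.  45.  39. 115. -34.  27.  49.]
137.6 0.064 [0.533 0.188 0.028] [-54.  46.  37. 114. -35.  26.  52.]
17.6 0.087 [0.667 0.17  0.11 ] [-41.  66.  66.  68. -51.  89. -54.]
17.6 0.087 [0.667 0.17  0.039] [-41.  70.  64.  71. -54.  83. -53.]
17.6 0.064 [0.645 0.163 0.028] [-42.  69.  63.  76. -54.  80. -50.]
  return _methods._mean(a, axis=axis, dtype=dtype,
  ret = ret.dtype.type(ret / rcount)
```

The lid centre in the wrist view, (0.583,0.1434), matches the tub's exactly, so it is seated. The clips are at 18°, 138° and 258°, and all the push poses are reachable. Clip one:

```bash
cat > clip.py <<'E'
from h import *
import sys
def run(ang,inw,tilt=9):
    P=lambda r,z:clip_pose(ang,r,z,inw,tilt)[0]
    _,R,o=clip_pose(ang,.087,.15,inw,tilt)
    f=lambda:np.array(manip.sense()['force'])
    manip.move_ptp(P(.087,.165),R); manip.wait(.05)
    F0=np.mean([f() for _ in range(1) ],0); st('start')
    if manip.move_l(P(.087,.069),.07,max_force=14): st('down stopped'); return
    radial=lambda:(f()-F0)@o
    print('down',(f()-F0).round(1))
    zl=lambda r:.0688+(r-.0854)*(.0688-.0588)/(.0854-.0705) if r>.0705 else .0588
    manip.move_l(P(.083,zl(.083)),.03,max_force=8)
    r=.083; log=[]; near=False
    while r>.058:
        r-=.0004 if near else .0007
        manip.move_l(P(r,zl(r)),.01,max_force=9)
        p=manip.sense()['tool_pos']; F=radial()
        ract=(np.array(p)-P(0,.06))@o; near=F>4
        log.append((round(r*1e3,1),round(ract*1e3,1),round(F,1)))
        if F>11 and ract<.0735: break
        if F>17: print('high'); break
    print(log[::3],log[-4:],'t',manip.sense()['time'])
    h=[]
    t0=manip.sense()['time']
    while manip.sense()['time']-t0<.75:
        manip.wait(.05); F=radial(); h.append(round(F,1))
        m=np.mean(h[-3:])
        if m<11.2: r-=.0002
        elif m>13.2: r+=.0002
        else: continue
        manip.move_l(P(r,zl(r)),.01)
    print('hold',h); st('held')
    manip.move_l(P(r+.02,.065),.06); manip.move_l(P(.1,.165),.2); st('out')
E
python3 - <<'E'
from clip import *
manip.set_gripper(0); run(258,True)
E
```

```text
start t 23.88 p [0.5649 0.0567 0.1367] F [ 0.7 -0.6  0.2] T [-0.19  0.08 -0.03] op 0.0004 gf 0.0
down [-0.7 -0.5 -0.6]
[(82.3, np.float64(82.3), np.float64(0.7)), (80.2, np.float64(80.3), np.float64(1.2)), (78.1, np.float64(79.2), np.float64(5.6)), (76.9, np.float64(78.8), np.float64(6.4)), (75.7, np.float64(78.0), np.float64(6.3)), (74.5, np.float64(76.7), np.float64(6.1)), (73.3, np.float64(73.3), np.float64(1.7)), (71.2, np.float64(72.2), np.float64(5.9)), (70.0, np.float64(72.1), np.float64(8.1)), (68.8, np.float64(72.0), np.float64(9.3)), (67.6, np.float64(71.9), np.float64(10.6))] [(68.4, np.float64(72.0), np.float64(10.4)), (68.0, np.float64(72.0), np.float64(10.0)), (67.6, np.float64(71.9), np.float64(10.6)), (67.2, np.float64(71.9), np.float64(11.3))] t 33.7
hold [np.float64(11.3), np.float64(11.6), np.float64(11.2), np.float64(10.7), np.float64(10.8)]
held t 34.45 p [0.5666 0.0695 0.0295] F [ -4.3 -11.3   5.4] T [-2.86  1.11  0.1 ] op 0.0003 gf 6.2
out t 35.61 p [0.5599 0.043  0.1349] F [0.7 0.6 0. ] T [-0.16  0.15 -0.04] op 0.0003 gf 0.0
```

Clip one passed the rib at 6.4 N, snapped in, and was held at about 11 N. I'll take slightly larger steps and a hold closer to 12 N for the second.

```bash
sed -i 's/r-=.0004 if near else .0007/r-=.0006 if near else .0012/; s/F>11 and/F>11.6 and/; s/m<11.2: r-=.0002/m<11.8: r-=.0003/; s/<.75:/<.8:/' clip.py
python3 - <<'E'
from clip import *
run(138,False)
E
```

```text
start t 36.41 p [0.5148 0.202  0.1351] F [ 0.4  0.2 -0.4] T [ 0.03  0.11 -0.01] op 0.0004 gf 0.0
down [-1.2 -0.4 -0.3]
[(81.8, np.float64(81.9), np.float64(1.8)), (78.2, np.float64(78.7), np.float64(5.0)), (76.4, np.float64(77.8), np.float64(5.9)), (74.6, np.float64(76.4), np.float64(6.9)), (72.8, np.float64(73.7), np.float64(5.3)), (69.8, np.float64(71.0), np.float64(5.1)), (68.0, np.float64(70.9), np.float64(8.0)), (66.2, np.float64(70.6), np.float64(10.8))] [(67.4, np.float64(70.8), np.float64(10.0)), (66.8, np.float64(70.7), np.float64(10.1)), (66.2, np.float64(70.6), np.float64(10.8)), (65.6, np.float64(70.6), np.float64(12.5))] t 44.2167
hold [np.float64(12.0), np.float64(12.2), np.float64(11.8), np.float64(11.8), np.float64(13.1), np.float64(11.8), np.float64(13.3), np.float64(12.8), np.float64(12.8), np.float64(12.8), np.float64(13.0), np.float64(12.4), np.float64(11.9), np.float64(12.1), np.float64(13.1), np.float64(12.0), np.float64(12.9)]
held t 45.07 p [0.5269 0.1926 0.0287] F [-9.6  8.4  5.3] T [1.9  2.15 0.01] op 0.0007 gf 6.1
out t 46.23 p [0.5047 0.2122 0.135 ] F [ 0.7 -0.9 -0.5] T [0.03 0.19 0.04] op 0.0006 gf 0.0
```

```bash
python3 - <<'E'
from clip import *
run(18,False)
E
```

```text
start t 47.76 p [0.6677 0.1713 0.1355] F [-0.1  0.1 -0.3] T [0.   0.01 0.  ] op 0.0008 gf 0.0
down [ 0.  -0.4  0.3]
[(81.8, np.float64(81.9), np.float64(1.3)), (78.2, np.float64(79.1), np.float64(5.0)), (76.4, np.float64(78.6), np.float64(7.3)), (74.6, np.float64(77.1), np.float64(7.3)), (72.8, np.float64(72.0), np.float64(0.1)), (69.2, np.float64(70.8), np.float64(6.1)), (67.4, np.float64(70.7), np.float64(9.1))] [(68.0, np.float64(70.7), np.float64(7.2)), (67.4, np.float64(70.7), np.float64(9.1)), (66.8, np.float64(70.7), np.float64(11.4)), (66.2, np.float64(70.7), np.float64(12.0))] t 55.1
hold [np.float64(12.9), np.float64(12.4), np.float64(11.2), np.float64(10.8), np.float64(11.8), np.float64(13.2), np.float64(12.6)]
held t 55.95 p [0.6525 0.1661 0.0296] F [12.2  2.9 -2.8] T [ 0.77 -3.18  0.11] op 0.0 gf 6.4
out t 57.11 p [0.6796 0.1754 0.1347] F [0.4 0.8 0.1] T [ 0.02  0.05 -0.02] op 0.0001 gf 0.0
```

All three clips snapped in and were held at about 12 N. One last numeric check from above, then I'll hand in.

```bash
python3 - <<'E'
from h import *
manip.move_ptp([.582,.143,.25],down(90)); st()
w=snap('wrist','w7.png'); print(circle(w,C,.090,.0625))
g=w['pixels'].astype(np.float32).mean(2)
for r in(.068,.075,.08):
  print(r,[[int(cv2.remap(g,*[np.float32([[k]]) for k in proj(w,[C[0]+r*np.cos(t),C[1]+r*np.sin(t),.06])],1)[0,0]) for t in np.radians(np.arange(a-24,a+25,8))] for a in(18,138,258)])
E
```

```text
t 58.27 p [0.5818 0.1434 0.249 ] F [ 0.8  0.7 -0.1] T [-0.03  0.05 -0.05] op 0.0004 gf 0.0
(array([0.5828, 0.1436, 0.0619]), 61, np.float64(0.00043))
0.068 [[130, 112, 110, 116, 68, 147, 146], [146, 125, 80, 116, 113, 140, 146], [109, 109, 67, 61, 69, 64, 111]]
0.075 [[145, 92, 124, 137, 121, 148, 148], [147, 146, 146, 144, 146, 134, 142], [138, 138, 73, 69, 69, 61, 70]]
0.08 [[146, 148, 148, 148, 148, 148, 147], [144, 145, 146, 142, 143, 145, 141], [138, 139, 67, 69, 69, 64, 69]]
```

Two clips are clearly shut. At 258° the closed fingers hide the clip, so I'll shift and look again.

```bash
python3 - <<'E'
from h import *
manip.move_l([.582,.05,.27],.15); st()
w=snap('wrist','w8.png'); g=w['pixels'].astype(np.float32).mean(2)
print('fingers at',proj(w,[.582,.05,.30]),'clip',proj(w,[.565,.065,.06]))
for r in(.068,.075,.08,.086):
  print(r,[int(cv2.remap(g,*[np.float32([[k]]) for k in proj(w,[C[0]+r*np.cos(t),C[1]+r*np.sin(t),.06])],1)[0,0]) for t in np.radians(np.arange(258-32,258+33,8))])
E
```

```text
t 59.1 p [0.582  0.0511 0.2696] F [-0.1  0.2  0.7] T [-0.05  0.06 -0.02] op 0.0006 gf 0.0
fingers at [320.30195013 246.79791987] clip [308.77154894 169.07290249]
0.068 [153, 150, 144, 88, 122, 106, 139, 153, 153]
0.075 [152, 150, 146, 122, 128, 134, 143, 154, 154]
0.08 [152, 151, 150, 149, 151, 151, 154, 154, 153]
0.086 [149, 149, 151, 149, 150, 154, 152, 152, 153]
```

All three clips are shut, so I'm handing in.

```bash
python3 -c "
from station import manip
print(manip.hand_in())"
```

```text
the job is handed in; nothing more can be done
None
```

I handed the job in at about 59 s: the lid is on the tub's rim, and all three clips snapped under the rib and were held for over half a second at about 12 N (11 N on the first).

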